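# Raise the packing camera to its second stop and hold it up

### The job

Press the green release button so that the bench camera's column springs free, then take the orange grip and pull the column up past its first click to the second stop at the very top. Finish while still holding it there by the grip, because it sinks back if let go and a colleague is about to clamp it. Leave the jars, the tape roll and the small carton standing where they are.

Things in the scene. Friction and masses are not known exactly. Their poses are not given: they have to be found in the camera images.
- stand: Camera stand fixed to the bench. White housing 80 (x) by 200 (y) by 55 mm high, with a dark steel outer tube 48 mm in diameter rising to 120 mm above the bench. Origin: on the bench, under the column's axis; the housing runs from y = +50 to y = -150 mm, z is up. The release button stands at y = -110 mm. The telescoping column rises out of the outer tube.
- mast_grip (a point): Centre of the orange grip on top of the column: an upright cylinder 36 mm in diameter and 45 mm tall, 177.5 mm above the bench before release (its top at 200 mm), always on the stand's axis; it rises with the column. Under it, from 23 to 65 mm below this point, a bracket and a grey camera pod with its lens facing down reach 66 mm out to the stand's +y side, away from the button; the pod is 44 mm wide and its top is 26 mm below this point.
- mast (a joint): How far the 0.3 kg column is raised (m), straight up: 0 = down, caught until the button is pressed; 0.014 = where it springs to and rests once released; about 0.045 = first stop, a click notch (about 10 N to pull into or out of); 0.090 = second stop, the hard end of travel: let go there, it sinks back to about 0.056. Damped, about 20 N per m/s.
- release_top (a point): Centre of the top face of the green release button: a disc 32 mm in diameter, 90 mm above the bench when out, on a 48 mm wide black collar whose top is 15 mm below the button's. Pressed straight down.
- release (a joint): How far the release button is pressed (m): 0 = out, 0.008 = fully in. Sprung: 1.5 N to start, 5 N fully in; the catch lets go at about 0.005. It comes back out when left, and the column stays free.
- jar_a: Bystander: white jar, 44 mm in diameter, 75 mm tall; origin at the centre of its underside.
- jar_b: Bystander: a second white jar, the same as the first.
- tape: Bystander: tan tape roll lying flat, 90 mm in diameter, 48 mm tall; origin at the centre of its underside.
- carton: Bystander: closed white carton 60 by 90 by 50 mm tall; origin at the centre of its underside.
There are look-alikes about, which are no part of the job. Of the things that look like the stand, take the one that is farthest to the robot's right at the start.

How it is judged (in metres and radians):
On the way, in this order (a step that is already met when the one before it is completed fails the run):
1. the green button is pressed in and the column is freed (value of joint release above 0.005 m), for 0.05 s.
2. the column is pulled up to its first stop by the gripped orange grip (value of joint mast above 0.042 m and contact force between the fingers and stand above 1 N and distance between the grasp point and mast_grip below 0.04 m).
3. the column is at its second stop, held by the grip (value of joint mast above 0.085 m and contact force between the fingers and stand above 1 N and distance between the grasp point and mast_grip below 0.04 m), for 0.3 s.
At the end, for the whole second after the job is handed in: The column stands still within 5 mm of its second stop (raised 85 mm or more), the fingers still hold it by the orange grip, the button is out again, and the jars, tape roll and carton stand upright within 15 mm of where they were (all of step 3 and velocity of joint mast between -0.01 and 0.01 m/s and value of joint release below 0.002 m and distance of each of jar_a, jar_b, tape, carton from where it was at the start of the episode below 0.015 m and angle between each of jar_a, jar_b, tape, carton's own z axis and vertical below 0.15 rad); the arm keeps its last pose, push and grip.
It fails at once if a jar, the tape roll or the carton is knocked over or pushed more than 30 mm (distance of any of jar_a, jar_b, tape, carton from where it was at the start of the episode above 0.03 m or angle between any of jar_a, jar_b, tape, carton's own z axis and vertical above 0.5 rad).
It also fails if it takes over 48 s, if anything falls off the work surface, if the arm or the gripper's body presses on something with over 40 N, if the wrist force passes 120 N, or if a joint passes its speed limit or range.

### The arm

A 6-joint arm with a two-finger parallel gripper is mounted at the origin on the work surface. World frame = base frame: x ahead of the robot, y to its left, z up, the work surface at z = 0. Lengths are in m, angles in degrees, forces in N, time in s.
With the tool pointing down it reaches from about 0.4 to 0.825 m from the base axis. Payload 7 kg.
Tool frame: the origin (TCP) lies midway between the tips of the shut fingers; the grasp point (between the pads) lies 19 mm behind it; z points along the fingers, y is the line along which they close (so a half turn about z gives the same grasp; the last joint's range is limited). The gripper opens to 88 mm and grips with 3 to 60 N. Pads are 19 mm wide; open, the fingers measure 130 mm over their backs; the gripper's body (78 mm by 193 mm) begins 47 mm behind the grasp point.
Start: joints at [79.647, 20.546, 0.682, 0, -70.136, -16.507], TCP at [0.305, 0.602, 0.227] pointing down, gripper open.
Joint ranges: [-176.03, 176.03], [-82.01, 121.73], [-58.28, 71.71], [-173.87, 95.51], [-174.79, -0.11], [-173.66, 173.66]. Speed limits (degrees/s): [136.94, 136.94, 172.46, 180, 180, 180].

### API

Orientations are given as [roll, pitch, yaw] about the fixed x, y, z axes, in that order (R = Rz(yaw) Ry(pitch) Rx(roll)).
In Python, from plant import ctrl gives the robot as it stands.
- The arm moves only by the tool step_arm, never from a script. Its argument "rows" is a list of rows, each a list of 3 entries, a list of its own where there are three numbers: the closure, from 0 (fully open) to 1 (shut), then the shift along the world's x, y, z in mm, then the turn, a rotation vector about the world's x, y, z in rad. A call has exactly 5 rows; each row is the pose to reach, as a shift and turn from the pose commanded when the call began; what a row does not reach only later rows make up. A row lasts 1/12 s, in which the tool goes at most 41.7 mm and 7.16 degrees, less where a joint would pass 70% of its speed; a pose out of reach is approached as far as the arm can. A call with a gripper value outside its range is refused whole. The fingers move at their own pace and stop on an object; the grip force is fixed at half the most. Time passes only in rows, so rows that repeat a pose let the fingers close, or fill a call up. It gives the time, the measured TCP pose, the force, the opening and the grip force at its end, in the units of the state.
- ctrl.get_obs(): the state, without advancing time (a new reading comes with each control period).
- ctrl.snapshot(name): name is "scene" or "top" or "wrist"; returns the picture (480x640x3 uint8, red, green, blue); there is no depth.
- ctrl.camera_model(name): a dict with "intrinsics" (3x3 intrinsics, pixels), "R" (3x3) and "t" (3): a world point X has camera coordinates R X + t. Camera axes: x right, y down, z forward; pixel columns grow to the right and rows downward; lengths in m; the calibration is good to about 2 mm. A picture is of the moment at which its call begins: read the wrist's pose just before it. camera_model takes no time and is no camera call; for the wrist camera it gives the pose at the moment of the call.
- ctrl.close_job(): hands the job in; it is judged then, once.
The state is a dict: "clock": time; "joint_pos": joint angles; "qvel": joint speeds; "tau": joint torques, N m; "tool_pos": TCP position; "orientation": TCP orientation; "force": force on the tool from outside, world axes, zero at the start; "moment": the same for the moment, N m; "opening": finger opening in m; "gripper_force": force on a finger pad.
Only numpy, scipy, OpenCV 4.12 (cv2) and the standard library are available. Lean on these libraries where they do the work, as an engineer would, in place of code of your own. Each camera call takes 0.05 s, during which the arm holds its last target. There are 200 camera calls.

## Working session

There is one attempt and no reset: what is moved stays moved. The work goes in short steps, Python scripts to look and compute and a tool call to move; the robot and the scene stay as the last step left them, time stands still between calls to the robot, and variables do not carry over. Pictures are saved under pics/ and viewed, at most 10 in all, crops included, and the job is handed in when it is done.

Besides the shell and the picture viewer there is one more tool, called after ">>>" as name(argument=value, ...), one argument or row to a line, values as JSON. step_arm: Moves the arm, as the interface text tells. Its arguments: {"type":"object","properties":{"rows":{"type":"array"}},"required":["rows"]}

```bash
mkdir -p pics; python3 - <<'E'
from plant import ctrl
import cv2,numpy as np
for n in("scene","top"):
    im=ctrl.snapshot(n); cv2.imwrite(f"pics/{n}0.png",im[:,:,::-1])
    m=ctrl.camera_model(n); print(n,np.round(m["intrinsics"],1).tolist(),(-m["R"].T@m["t"]).round(3),m["R"].round(3).tolist())
    np.savez(f"{n}.npz",K=m["intrinsics"],R=m["R"],t=m["t"])
print(ctrl.get_obs())
E
```

```text
scene [[545.9, 0.0, 313.9], [0.0, 545.9, 233.9], [0.0, 0.0, 1.0]] [ 1.21  -0.582  0.976] [[0.677, 0.736, 0.004], [0.485, -0.442, -0.755], [-0.553, 0.513, -0.656]]
top [[511.8, 0.0, 319.0], [0.0, 511.8, 235.3], [0.0, 0.0, 1.0]] [0.329 0.069 1.163] [[-0.005, -1.0, 0.022], [-0.984, 0.001, -0.178], [0.178, -0.023, -0.984]]
{'clock': 0.1, 'joint_pos': array([ 7.96465624e+01,  2.05868649e+01,  6.41230269e-01, -1.82053020e-02,
       -7.01339723e+01, -1.65075283e+01]), 'qvel': array([ 0.00160467, -0.10605355,  0.11395357, -0.00745115, -0.09205058,
       -0.04337684]), 'tau': array([-7.86444343e-04, -5.84163487e+01,  2.93750954e+01,  7.01558501e+00,
        1.01536725e-02, -6.11601035e-05]), 'tool_pos': array([0.30480591, 0.60180356, 0.22573691]), 'orientation': array([ 1.79918811e+02, -6.21196650e-03, -2.68671599e+01]), 'force': array([ 0.14197633, -0.09254247, -0.35176215]), 'moment': array([-0.00745706, -0.00694048,  0.00327338]), 'gripper_force': 0.0, 'opening': 0.08725252136422099}
```

View pics/scene0.png

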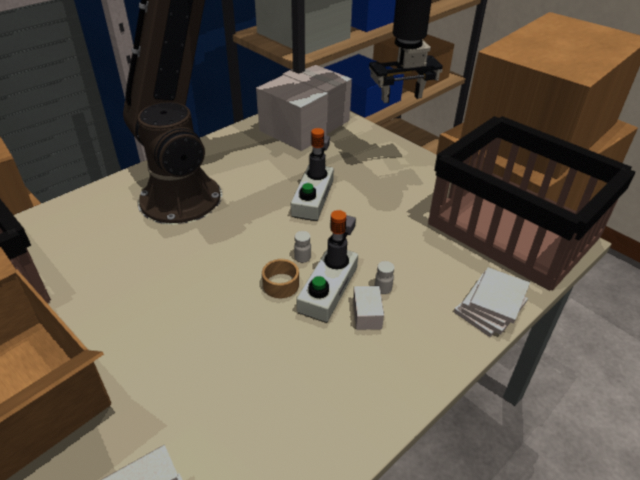

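View pics/top0.png

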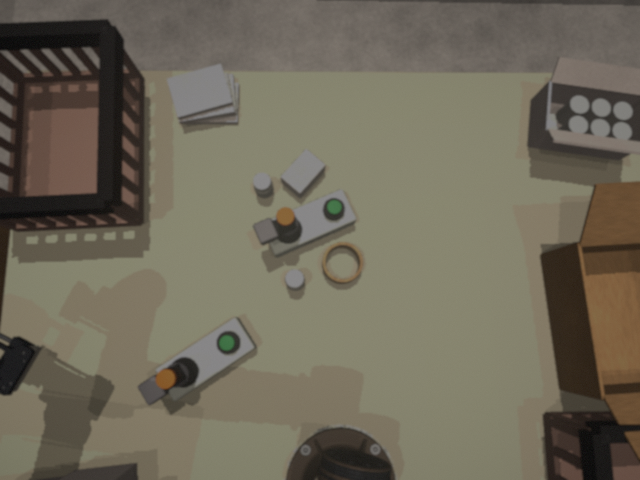

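The target is the right-hand stand, with its button at (333,208) and grip at (286,216) in the top view, and (319,285) and (339,222) in the scene view. The jars, tape roll and carton surround it.

```bash
cat > h.py <<'E'
import cv2,numpy as np
def blobs(im,kind,amin=60):
    h=cv2.cvtColor(im,cv2.COLOR_RGB2HSV)
    lo,hi={"g":((45,90,40),(80,255,255)),"o":((4,190,110),(14,255,255))}[kind]
    n,l,s,c=cv2.connectedComponentsWithStats(cv2.inRange(h,lo,hi))
    return [(c[i].round(1),s[i][:5].tolist()) for i in range(1,n) if s[i][4]>amin]
def ray(m,p):
    d=m["R"].T@np.linalg.inv(m["K"])@np.array([p[0],p[1],1.]); return -m["R"].T@m["t"],d
def onz(m,p,z):
    c,d=ray(m,p); return c+d*(z-c[2])/d[2]
def cross(m1,p1,m2,p2):
    c1,d1=ray(m1,p1);c2,d2=ray(m2,p2)
    s=np.linalg.lstsq(np.c_[d1,-d2],c2-c1,rcond=None)[0]
    a,b=c1+s[0]*d1,c2+s[1]*d2; return (a+b)/2,np.linalg.norm(a-b)
E
python3 - <<'E'
from h import *
M={n:np.load(n+".npz") for n in("scene","top")}
for n in M:
    im=cv2.imread(f"pics/{n}0.png")[:,:,::-1].copy()
    for k in "go": print(n,k,blobs(im,k))
T,S=M["top"],M["scene"]
for name,p,z in(("jarL",(263,182),.075),("jarR",(295,276),.075),("tape",(343,262),.048),("carton",(303,172),.05)): print(name,onz(T,p,z).round(3))
E
```

```text
scene g [(array([307.5, 187.6]), [302, 183, 12, 10, 86]), (array([318.6, 282.3]), [312, 277, 14, 12, 136])]
scene o [(array([317.4, 131.5]), [312, 129, 12, 6, 61]), (array([338.3, 215.2]), [332, 211, 14, 10, 111])]
top g [(array([334.1, 206.6]), [328, 200, 14, 14, 141]), (array([226.2, 342.6]), [219, 335, 15, 16, 179])]
top o []
jarL [0.645 0.166 0.075]
jarR [0.438 0.095 0.075]
tape [ 0.471 -0.009  0.048]
carton [0.675 0.079 0.05 ]
```

```bash
sed -i 's/((4,190,110),(14,255,255))/((4,150,90),(18,255,255))/' h.py; python3 - <<'E'
from h import *
M={n:np.load(n+".npz") for n in("scene","top")}
T,S=M["top"],M["scene"]
im=cv2.imread("pics/top0.png")[:,:,::-1].copy(); print(im[212:222:3,280:294:4].tolist())
o=[b for b in blobs(im,"o",100) if 270<b[0][0]<300]; print(o)
sim=cv2.imread("pics/scene0.png")[:,:,::-1].copy(); print([b for b in blobs(sim,"o") if 325<b[0][0]<350])
pg=(334.1,206.6);sg=(318.6,282.3)
print("button",onz(T,pg,.09),onz(S,sg,.09),cross(T,pg,S,sg))
for so in((338.3,215.2),):
  for po in [tuple(b[0]) for b in o]+[(286,216)]:
    print("grip",onz(T,po,.2),onz(S,so,.2),cross(T,po,S,so))
E
```

```text
[[[134, 98, 56], [134, 100, 58], [135, 100, 57], [132, 100, 67]], [[134, 99, 57], [136, 101, 59], [135, 100, 58], [134, 98, 57]], [[134, 99, 57], [135, 101, 58], [134, 99, 56], [130, 95, 55]], [[131, 96, 55], [134, 100, 57], [135, 100, 57], [102, 73, 47]]]
[]
[(array([338.4, 215.8]), [331, 210, 15, 13, 149])]
button [0.58569341 0.01141729 0.09      ] [0.59084814 0.00648426 0.09      ] (array([0.58688079, 0.01079049, 0.08401893]), np.float64(0.0007774378791283288))
grip [0.54079007 0.11007175 0.2       ] [0.54442353 0.10913863 0.2       ] (array([0.54184592, 0.11076614, 0.19739808]), np.float64(0.0014936718563609273))
```

Button (0.587, 0.009) and grip (0.542, 0.110) are 110 mm apart, as they should be, so the stand's yaw is about 24°. I'll move over the button with the fingers shut and tool yaw −66°.

>>> step_arm(
  rows=[
    [1,[10,-20,25],[0,0,-0.07]],
    [1,[20,-40,50],[0,0,-0.14]],
    [1,[35,-65,75],[0,0,-0.21]],
    [1,[50,-95,95],[0,0,-0.28]],
    [1,[65,-130,95],[0,0,-0.34]],
  ],
)

```text
clock: 0.52
tool_pos: [0.3714, 0.4728, 0.3257]
orientation: [-179.7, 0.1, -46.5]
force: [1.1, 1.3, -0.1]
opening: 0.0599
gripper_force: 0.0
```

>>> step_arm(
  rows=[
    [1,[15,-32,0],[0,0,-0.07]],
    [1,[31,-64,0],[0,0,-0.14]],
    [1,[46,-96,0],[0,0,-0.21]],
    [1,[62,-128,0],[0,0,-0.28]],
    [1,[77,-160,0],[0,0,-0.34]],
  ],
)

```text
clock: 0.93
tool_pos: [0.4472, 0.3104, 0.3214]
orientation: [180.0, 0.0, -66.0]
force: [-0.0, -0.0, -0.1]
opening: 0.0264
gripper_force: 0.0
```

>>> step_arm(
  rows=[
    [1,[15,-32,0],[0,0,0]],
    [1,[31,-64,0],[0,0,0]],
    [1,[46,-96,0],[0,0,0]],
    [1,[62,-128,0],[0,0,0]],
    [1,[70,-160,0],[0,0,0]],
  ],
)

```text
clock: 1.35
tool_pos: [0.5178, 0.1504, 0.3211]
orientation: [180.0, -0.0, -65.8]
force: [0.6, -0.0, 0.0]
opening: 0.0006
gripper_force: 0.0
```

>>> step_arm(
  rows=[
    [1,[17,-35,0],[0,0,0]],
    [1,[35,-70,0],[0,0,0]],
    [1,[52,-105,0],[0,0,0]],
    [1,[69,-141,0],[0,0,0]],
    [1,[69,-141,-30],[0,0,0]],
  ],
)

```text
clock: 1.77
tool_pos: [0.5904, 0.0059, 0.2959]
orientation: [-179.6, -0.2, -66.0]
force: [1.6, 1.3, 0.4]
opening: 0.0002
gripper_force: 0.0
```

```bash
python3 - <<'E'
from plant import ctrl
from h import *
m=ctrl.camera_model("wrist"); im=ctrl.snapshot("wrist"); cv2.imwrite("pics/w1.png",im[:,:,::-1])
np.savez("wrist.npz",K=m["intrinsics"],R=m["R"],t=m["t"]); M=np.load("wrist.npz")
print((-m["R"].T@m["t"]).round(3),ctrl.get_obs()["tool_pos"])
for p,s in blobs(im,"g",200): print("g",p,s,onz(M,p,.09))
for p,s in blobs(im,"o",200): print("o",p,s,onz(M,p,.2))
E
```

```text
[ 0.616 -0.055  0.453] [0.58550529 0.00818808 0.28601946]
g [321.3 215.6] [306, 201, 31, 30, 728] [0.58555121 0.01047302 0.09      ]
```

View pics/w1.png

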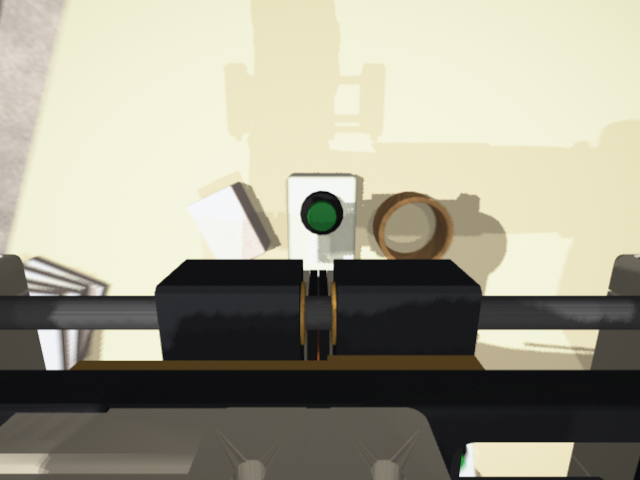

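The wrist view shows the button at (321,216), which gives (0.5855, 0.0105), and the stand lines up with the tool. Descending.

>>> step_arm(
  rows=[
    [1,[0,1,-38],[0,0,0]],
    [1,[0,2,-76],[0,0,0]],
    [1,[0,2,-114],[0,0,0]],
    [1,[0,2,-150],[0,0,0]],
    [1,[0,2,-180],[0,0,0]],
  ],
)

```text
clock: 2.23
tool_pos: [0.5846, 0.0133, 0.1092]
orientation: [179.9, 0.0, -65.8]
force: [-0.2, 0.4, -0.1]
opening: -0.0
gripper_force: 0.0
```

>>> step_arm(
  rows=[
    [1,[0,0,0],[0,0,0]],
    [1,[0,0,-4],[0,0,0]],
    [1,[0,0,-8],[0,0,0]],
    [1,[0,0,-12],[0,0,0]],
    [1,[0,0,-12],[0,0,0]],
  ],
)

```text
clock: 2.65
tool_pos: [0.5866, 0.0135, 0.1006]
orientation: [-179.9, -0.0, -65.8]
force: [-0.5, 0.0, 0.6]
opening: 0.0004
gripper_force: 0.0
```

>>> step_arm(
  rows=[
    [1,[0,-2,-5],[0,0,0]],
    [1,[0,-2,-10],[0,0,0]],
    [1,[0,-2,-14],[0,0,0]],
    [1,[0,-2,-17],[0,0,0]],
    [1,[0,-2,-17],[0,0,0]],
  ],
)

```text
clock: 3.07
tool_pos: [0.5866, 0.0112, 0.0826]
orientation: [-179.9, -0.0, -65.8]
force: [1.4, -0.0, 5.6]
opening: 0.0004
gripper_force: 2.3
```

5.6 N is above the 5 N fully-in force, so the button is in. Rising.

>>> step_arm(
  rows=[
    [1,[0,0,0],[0,0,0]],
    [1,[0,0,-1],[0,0,0]],
    [1,[0,0,30],[0,0,0]],
    [0,[0,0,70],[0,0,0]],
    [0,[0,0,110],[0,0,0]],
  ],
)

```text
clock: 3.48
tool_pos: [0.5843, 0.0108, 0.1925]
orientation: [179.7, 0.0, -65.8]
force: [1.2, 0.8, 0.0]
opening: 0.0089
gripper_force: 0.0
```

>>> step_arm(
  rows=[
    [0,[0,0,35],[0,0,0]],
    [0,[0,0,75],[0,0,0]],
    [0,[0,0,110],[0,0,0]],
    [0,[0,0,110],[0,0,0]],
    [0,[0,0,110],[0,0,0]],
  ],
)

```text
clock: 3.9
tool_pos: [0.5864, 0.0114, 0.3047]
orientation: [-179.8, 0.0, -65.8]
force: [-0.8, -0.5, -2.2]
opening: 0.0417
gripper_force: 0.0
```

```bash
python3 - <<'E'
from plant import ctrl
from h import *
ims=[]
M={n:np.load(n+".npz") for n in("scene","top")}
a=ctrl.snapshot("scene");b=ctrl.snapshot("top");cv2.imwrite("pics/s2.png",a[:,:,::-1])
print([x for x in blobs(a,"o") if 320<x[0][0]<350],[x for x in blobs(b,"o") if 270<x[0][0]<300])
c=np.hstack([cv2.resize(a[150:350,220:420],(400,400)),cv2.resize(b[120:320,200:400],(400,400))])
cv2.imwrite("pics/c2.png",c[:,:,::-1])
w=ctrl.snapshot("wrist");cv2.imwrite("pics/w2.png",w[:,:,::-1])
print(ctrl.get_obs()["tool_pos"])
E
```

```text
[(array([339.3, 211.9]), [331, 206, 16, 13, 132])] [(array([284.5, 215. ]), [277, 207, 17, 17, 226])]
[0.58503281 0.01110163 0.30097979]
```

View pics/c2.png

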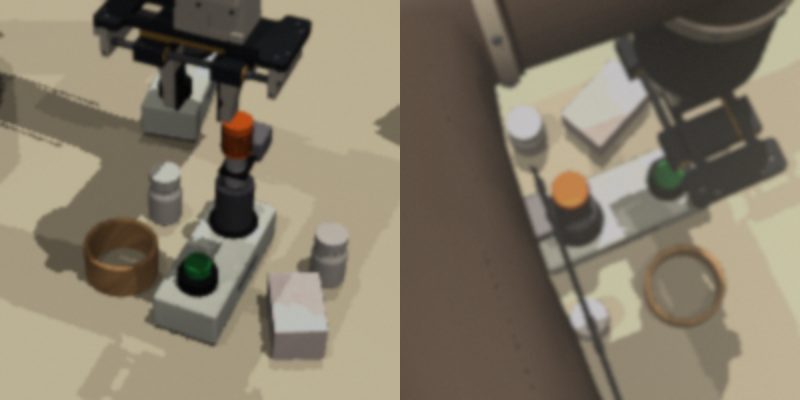

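The grip has risen in both views (scene (339,212), top (284.5,215)), so the column is free, and the bystanders look unmoved.

```bash
python3 - <<'E'
from h import *
M={n:np.load(n+".npz") for n in("scene","top")}
p,s=(284.5,215),(339.3,211.9)
print(onz(M["top"],p,.214),onz(M["scene"],s,.214),cross(M["top"],p,M["scene"],s))
E
```

```text
[0.53964747 0.11232741 0.214     ] [0.54958684 0.10653055 0.214     ] (array([0.54201043, 0.11332397, 0.20566961]), np.float64(0.001580146580868402))
```

>>> step_arm(
  rows=[
    [0,[-15,33,0],[0,0,0]],
    [0,[-30,66,0],[0,0,0]],
    [0,[-45,100,0],[0,0,0]],
    [0,[-45,100,-25],[0,0,0]],
    [0,[-45,100,-50],[0,0,0]],
  ],
)

```text
clock: 4.47
tool_pos: [0.5403, 0.1132, 0.2519]
orientation: [-179.9, 0.0, -65.6]
force: [0.7, -0.1, -1.3]
opening: 0.0853
gripper_force: 0.0
```

>>> step_arm(
  rows=[
    [0,[0,0,0],[0,0,0]],
    [0,[0,0,0],[0,0,0]],
    [0,[0,0,0],[0,0,0]],
    [0,[0,0,0],[0,0,0]],
    [0,[0,0,0],[0,0,0]],
  ],
)

```text
clock: 4.88
tool_pos: [0.5417, 0.111, 0.2537]
orientation: [-179.9, -0.0, -65.9]
force: [0.7, 0.1, -0.2]
opening: 0.0872
gripper_force: 0.0
```

```bash
python3 - <<'E'
from plant import ctrl
from h import *
m=ctrl.camera_model("wrist"); im=ctrl.snapshot("wrist"); cv2.imwrite("pics/w3.png",im[:,:,::-1])
np.savez("wrist.npz",K=m["intrinsics"],R=m["R"],t=m["t"]); M=np.load("wrist.npz")
print(ctrl.get_obs()["tool_pos"],ctrl.get_obs()["opening"])
for p,s in blobs(im,"g",200): print("g",p,s,onz(M,p,.09))
for p,s in blobs(im,"o",200): print("o",p,s,onz(M,p,.214))
E
```

```text
[0.54155842 0.11094854 0.25357663] 0.08724741931862927
g [318.9  92. ] [300, 72, 38, 41, 1203] [0.58479906 0.01206901 0.09      ]
o [318.1 260. ] [289, 230, 59, 61, 2826] [0.54151872 0.11030254 0.214     ]
```

View pics/w3.png

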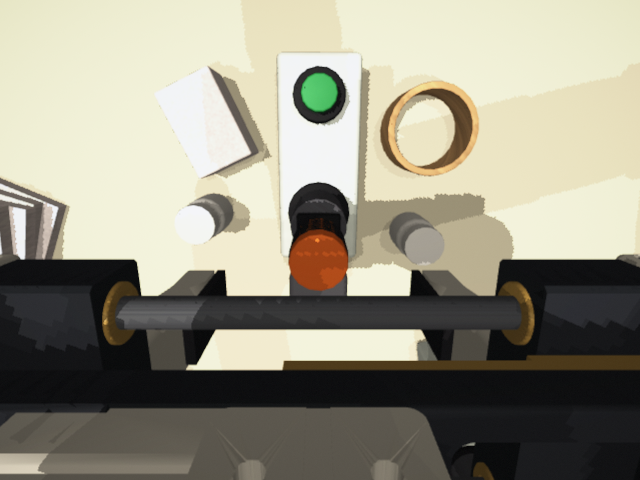

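The wrist view has the grip at (318,260), which gives (0.5415, 0.1103), centred between the open fingers. I'll go down 79 mm and close.

>>> step_arm(
  rows=[
    [0,[0,0,-25],[0,0,0]],
    [0,[0,-1,-50],[0,0,0]],
    [0,[0,-1,-70],[0,0,0]],
    [0,[0,-1,-79],[0,0,0]],
    [0,[0,-1,-79],[0,0,0]],
  ],
)

```text
clock: 5.35
tool_pos: [0.5401, 0.1095, 0.172]
orientation: [179.8, -0.0, -65.9]
force: [0.3, -0.0, -0.4]
opening: 0.0876
gripper_force: 0.0
```

>>> step_arm(
  rows=[
    [1,[0,0,0],[0,0,0]],
    [1,[0,0,0],[0,0,0]],
    [1,[0,0,0],[0,0,0]],
    [1,[0,0,0],[0,0,0]],
    [1,[0,0,0],[0,0,0]],
  ],
)

```text
clock: 5.77
tool_pos: [0.5413, 0.1103, 0.1744]
orientation: [-179.9, 0.0, -65.8]
force: [-0.9, -0.5, -0.2]
opening: 0.0598
gripper_force: 0.0
```

>>> step_arm(
  rows=[
    [1,[0,0,0],[0,0,0]],
    [1,[0,0,0],[0,0,0]],
    [1,[0,0,0],[0,0,0]],
    [1,[0,0,0],[0,0,0]],
    [1,[0,0,0],[0,0,0]],
  ],
)

```text
clock: 6.18
tool_pos: [0.5418, 0.1106, 0.1737]
orientation: [-179.9, -0.0, -65.8]
force: [4.8, 0.2, -2.9]
opening: 0.0357
gripper_force: 30.0
```

Gripped at 36 mm opening with 30 N. Pulling up gently.

>>> step_arm(
  rows=[
    [1,[0,0,6],[0,0,0]],
    [1,[0,0,12],[0,0,0]],
    [1,[0,0,19],[0,0,0]],
    [1,[0,0,26],[0,0,0]],
    [1,[0,0,32],[0,0,0]],
  ],
)

```text
clock: 6.6
tool_pos: [0.5418, 0.1106, 0.2056]
orientation: [-179.9, 0.0, -65.8]
force: [5.3, 1.1, -5.0]
opening: 0.0354
gripper_force: 30.0
```

>>> step_arm(
  rows=[
    [1,[0,0,4],[0,0,0]],
    [1,[0,0,10],[0,0,0]],
    [1,[0,0,17],[0,0,0]],
    [1,[0,0,24],[0,0,0]],
    [1,[0,0,30],[0,0,0]],
  ],
)

```text
clock: 7.02
tool_pos: [0.5418, 0.1106, 0.2357]
orientation: [-179.9, 0.0, -65.8]
force: [5.8, 1.1, -5.3]
opening: 0.0357
gripper_force: 30.0
```

>>> step_arm(
  rows=[
    [1,[0,0,3],[0,0,0]],
    [1,[0,0,6],[0,0,0]],
    [1,[0,0,9],[0,0,0]],
    [1,[0,0,12],[0,0,0]],
    [1,[0,0,12],[0,0,0]],
  ],
)

```text
clock: 7.43
tool_pos: [0.5418, 0.1106, 0.2479]
orientation: [-179.9, -0.0, -65.8]
force: [5.2, 1.3, -2.2]
opening: 0.036
gripper_force: 30.0
```

>>> step_arm(
  rows=[
    [1,[0,0,1],[0,0,0]],
    [1,[0,0,2],[0,0,0]],
    [1,[0,0,3],[0,0,0]],
    [1,[0,0,3],[0,0,0]],
    [1,[0,0,3],[0,0,0]],
  ],
)

```text
clock: 7.85
tool_pos: [0.5418, 0.1105, 0.2497]
orientation: [-179.9, 0.0, -65.8]
force: [8.0, 1.8, -7.3]
opening: 0.0355
gripper_force: 30.0
```

>>> step_arm(
  rows=[
    [1,[0,0,1],[0,0,0]],
    [1,[0,0,1],[0,0,0]],
    [1,[0,0,1],[0,0,0]],
    [1,[0,0,1],[0,0,0]],
    [1,[0,0,1],[0,0,0]],
  ],
)

```text
clock: 8.27
tool_pos: [0.5417, 0.1106, 0.2498]
orientation: [-180.0, 0.0, -65.8]
force: [10.8, 0.7, -13.4]
opening: 0.0355
gripper_force: 30.0
```

```bash
python3 - <<'E'
from plant import ctrl
from h import *
a=ctrl.snapshot("scene"); b=ctrl.snapshot("top")
m=np.load("scene.npz"); 
def proj(X): q=m["K"]@(m["R"]@np.array(X)+m["t"]); return (q[:2]/q[2]).round(1)
for j in(0,.014,.056,.085,.09): print(j,"top",proj([.5415,.1105,.2+j]),"bot",proj([.5415,.1105,.155+j]))
print([x for x in blobs(a,"o",15) if 315<x[0][0]<360])
c=np.hstack([cv2.resize(a[140:340,220:420],(400,400)),cv2.resize(b[120:320,200:400],(400,400))])
cv2.imwrite("pics/c3.png",c[:,:,::-1]); o=ctrl.get_obs(); print(o["tool_pos"],o["force"],o["opening"])
E
```

```text
0 top [337.8 214.3] bot [337.2 229.5]
0.014 top [338.  209.5] bot [337.4 224.8]
0.056 top [338.7 194.5] bot [338.  210.5]
0.085 top [339.1 183.7] bot [338.4 200.3]
0.09 top [339.2 181.8] bot [338.5 198.5]
[(array([317.5, 132. ]), [311, 128, 13, 10, 94])]
[0.54166802 0.11059409 0.24975664] [ 11.30766771   0.98323041 -14.04757933] 0.03584664063796894
```

View pics/c3.png

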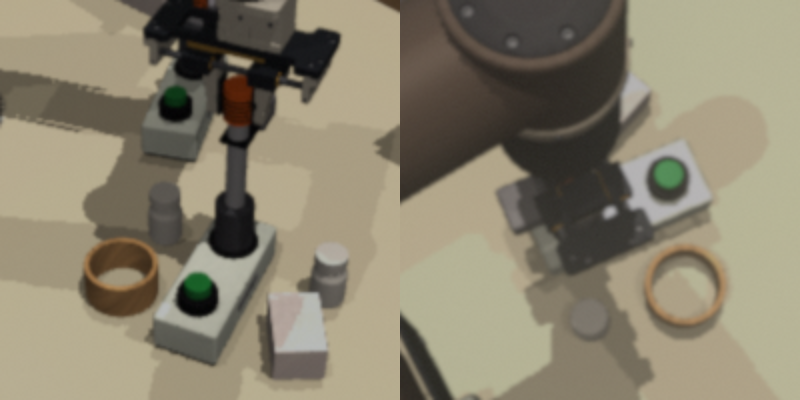

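The scene crop shows the orange grip spanning rows about 180–201, where the projection puts it for 85–90 mm raised. The pull force rises to 14 N with no more travel, which means the hard stop. Nothing else has moved, so I'm handing in.

```bash
python3 -c "
from plant import ctrl
print(ctrl.close_job())"
```

```text
the job is handed in; nothing more can be done
None
```

I pressed the button and pulled the column up to its second stop; the gripper is still holding it there by the orange grip, with the jars, tape roll and carton where they were. The job is handed in, but no verdict came back.

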